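# Take a colour sample board out of the lever arch file

## Robot

A 6-joint arm with a two-finger parallel gripper is mounted at the origin on the work surface. World frame = base frame: x ahead of the robot, y to its left, z up, the work surface at z = 0. Lengths are in mm, angles in rad, forces in N, time in s.
With the tool pointing down it reaches from about 400 to 925 mm from the base axis. Payload 12.5 kg.
Tool frame: the origin (TCP) lies on the front face of the gripper's body, between the roots of the fingers; the fingertips stand 78 mm ahead of it and the grasp point (between the pads) lies 59 mm ahead of it (env.nose_length is the distance from the TCP to the fingertips, in mm); z points along the fingers, y is the line along which they close (so a half turn about z gives the same grasp; the last joint's range is limited). The gripper opens to 95 mm and grips with 3 to 60 N. Pads are 20 mm wide; open, the fingers measure 119 mm over their backs; the gripper's body (75 mm by 180 mm) begins 59 mm behind the grasp point.
Start: joints at [1.064, 0.491, 1.559, -0, 1.092, -0.106], TCP at [243.829, 575.487, 292.261] pointing down, gripper open.
Joint ranges: [-3.1, 3.1], [-0.84, 2.19], [0.05, 2.79], [-1.13, 4.28], [0.06, 2.93], [-2.69, 2.69]. Speed limits (rad/s): [2.22, 2.22, 2.79, 3.14, 3.14, 3.14].

## Interface

Orientations are given as [roll, pitch, yaw] about the fixed x, y, z axes, in that order (R = Rz(yaw) Ry(pitch) Rx(roll)).
In Python, from cell import env gives the robot as it stands.
- The arm moves only by the tool jog_arm, never from a script. Its argument "motion" is a list of rows, each a list of 7 numbers: the turn, a rotation vector about the tool's x, y, z in degrees, then the shift along the tool's x, y, z in mm, then the finger opening in mm, from 0 to 95.1. In form: [[wx, wy, wz, x, y, z, hand], ...]. A call has 1 to 10 rows; each row shifts and turns the commanded pose from where the row before left it, along the tool's axes as they then stand; what a row does not reach is not made up. A row lasts 1/8 s, in which the tool goes at most 62.5 mm and 10.7 degrees, less where a joint would pass 70% of its speed; a pose out of reach is approached as far as the arm can. A call is refused whole if a number of a shift passes 62.5 or a number of a turn 10.7, either way. A call with a gripper value outside its range is refused whole. The fingers move at their own pace and stop on an object; the grip force is fixed at half the most. Time passes only in rows, so rows that do not move let the fingers close. It gives the time, the measured TCP pose, the force, the opening and the grip force at its end, in the units of the state.
- env.state(): the state, without advancing time (a new reading comes with each control period).
- env.read_camera(name): name is "scene" or "top"; returns a dict with "color" (420x560x3 uint8, red, green, blue), "z_map" (420x560 float32, mm along the optical axis (not along the pixel's ray), 0 where there is no reading), "camera_matrix" (3x3 intrinsics, pixels), "world_to_cam" (4x4, takes a point from world to camera coordinates). Camera axes: x right, y up, looking along -z (the intrinsics and any distortion apply to the point x, -y, -z); pixel columns grow to the right and rows downward; lengths in mm; the calibration is good to about 2 mm. A picture is of the moment at which its call begins.
- env.job_done(): hands the job in; it is judged then, once.
Trained networks look in the newest picture that a camera, given by its name, has taken for a name from the list of things; names that differ only in an ending like _2 or _b are one class to them, and where a whole thing is asked for, a point or a joint stands for the part that bears it (a point fixed in the world has none). Each returns a list of dicts, best first, with "score" (0 to 1); they miss things now and then, are a little off and sometimes report something else, mostly with a low value. They report only what shows in the picture. A call takes as long as a camera call. They do not tell look-alikes from the thing itself.
- env.recognise(camera, thing): "location" ([column, row] in pixels, amid what is visible of it).
The state is a dict: "t": time; "joints": joint angles; "qvel": joint speeds; "tau": joint torques, N m; "eef_pos": TCP position; "tcp_rot": TCP orientation; "ft_force": force on the tool from outside, world axes, zero at the start; "moment": the same for the moment, N m; "opening": opening from 0.0 (shut) to 1.0 (fully open); "grip_force": force on a finger pad.
Only numpy, scipy, OpenCV 4.12 (cv2) and the standard library are available. Lean on these libraries where they do the work, as an engineer would, in place of code of your own. Each camera call takes 0.05 s, during which the arm holds its last target. There are 200 camera calls.

## Task

Lift the lever of the open ring file so that its rings spring open, take the narrow colour sample board off the two pins and lay it flat, colours up, in the grey order tray without dropping it; then press the lever all the way down again so that the rings are closed. The wide white board stays on its pins, the tray stays where it is, and the mug, tape and coasters are left alone.

Things in the scene. Friction and masses are not known exactly. Their poses are not given: they have to be found in the camera images.
- file: blue lever arch file lying open flat, screwed to the bench: 260 mm along its x, panels 4 mm thick from y = -115 to +343 mm. Origin on the bench midway between the two pins; x points to its top edge (away from the lever), y to the spine and front cover, z up. The pins (steel, upright, 4.5 mm thick, tops 49 mm above the bench) stand at x = +-40 mm, y = 0
- pin_a (a point): top of the pin nearer the lever (file x = -40, y = 0, z = 49 mm)
- pin_b (a point): top of the other pin (file x = +40, y = 0, z = 49 mm)
- arches (a joint): angle of the two steel arches (rad): 0 closed on the pin tops, 0.9 fully open; sprung open, driven by the lever. They stand at file x = +-40 mm and turn about a rod at y = +45, z = 8 mm. Closed they are 65 mm high; open they lean to y = +43 to +84 mm, 72 mm high, clear of the pins
- lever (a joint): angle of the lever (rad): 0 fully down (rings closed), 1.2 fully up (rings open). It turns about the file's y axis through lever_hinge. Within about 0.1 of down it stays by itself; lifted past 0.15 the spring throws it up in about 0.3 s. To close, push the grip over towards file -x and down along its arc: up to about 7 N square to the lever, easing near the bottom
- lever_hinge (a point): point on the lever's hinge axis, at x = -58, y = +30, z = 16 mm in the file's frame
- lever_grip (a point): centre of the black plastic grip at the lever's free end, 34 mm along the lever, 16 wide along the file's y, 11 thick. Lever down: 58 mm from the hinge towards file -x, 12 mm above it (28 mm above the bench). Lever up: 10 mm to the -x side of the hinge, 74 mm above the bench. Pinched from above across its width, it swings between the fingers
- swatch: narrow pale wood sample board with five coloured chips on top, 170 x 60 x 8 mm (x, y, z), about 60 g. Origin at the centre of its underside, z up. Its two 8 mm holes at x = +-40 mm, y = +21 mm sit over the pins; it lies on the wide board, underside 9 mm above the bench, x and y as in the file
- chart: wide white board under the sample board, 180 x 110 x 5 mm, about 90 g, same pins, lying on the file's cover (underside 4 mm above the bench). Origin at the centre of its underside
- tray: grey open order tray, loose, 250 x 160 x 32 mm outside (x, y, z), walls and floor 5 mm, about 450 g. Origin at the centre of its underside
- tray_in (a point): centre of the tray's inner floor, 5 mm above the bench; inside it is 240 x 150 mm
- mug: white mug, 82 mm across, 95 mm high, to the right of the tray; origin at the centre of its underside
- tape: copper brown roll of heat tape, 64 mm across, 20 mm high, lying on the file's front cover; origin at the centre of its underside
- coasters: pile of round coasters, 90 mm across, 16 mm high, on the bench beyond the tray; origin at the centre of its underside
Things that resemble listed ones, but are neither listed nor needed, are in the scene too. Of the things shaped like the chart, the white one is meant.

How it is judged:
By the outcome, as a careful person would: the job done as asked, in the order asked, and still so for the second after the job is handed in, with the robot touching nothing.
It also fails if it takes over 72 s, if anything falls off the work surface, if the arm or the gripper's body presses on something with over 40 N, if the wrist force passes 120 N, or if a joint passes its speed limit or range.

## Working session

There is one attempt and no reset: what is moved stays moved. The work goes in short steps, Python scripts to look and compute and a tool call to move; the robot and the scene stay as the last step left them, time stands still between calls to the robot, and variables do not carry over. Pictures are saved under pics/ and viewed, at most 10 in all, crops included, and the job is handed in when it is done.

Besides the shell and the picture viewer there is one more tool, called after "Request:" by a JSON object that holds its "op" and its "data", one argument or row to a line. jog_arm: Moves the arm, as the interface text tells. Its arguments: {"type":"object","properties":{"motion":{"type":"array"}},"required":["motion"]}

```bash
mkdir -p pics; ls
cat > h.py <<'E'
import numpy as np,cv2
from cell import env
def px2w(c,u,v,r=2,z=None):
    K=c["camera_matrix"];T=np.linalg.inv(c["world_to_cam"])
    if z is None:
        p=c["z_map"][max(0,int(v)-r):int(v)+r+1,max(0,int(u)-r):int(u)+r+1];p=p[p>0];d=np.median(p)
    d0=1.0 if z is not None else d
    ray=np.array([(u-K[0,2])/K[0,0],-(v-K[1,2])/K[1,1],-1.0])
    o=T[:3,3];w=T[:3,:3]@ray
    if z is not None: d0=(z-o[2])/w[2]
    return o+w*d0
def w2px(c,p):
    q=c["world_to_cam"]@np.r_[p,1];K=c["camera_matrix"]
    return np.array([K[0,2]+K[0,0]*q[0]/-q[2],K[1,2]+K[1,1]*-q[1]/-q[2]])
E
python3 - <<'E'
from h import *
print(env.state())
for n in("scene","top"):
    c=env.read_camera(n);cv2.imwrite(f"pics/{n}0.png",c["color"][:,:,::-1])
    print(n,c["world_to_cam"].round(2).tolist(),c["camera_matrix"].tolist())
    for t in("swatch","chart","tray","tray_in","lever_grip","lever_hinge","pin_a","pin_b","mug","tape","coasters"):
        for d in env.recognise(n,t)[:4]:
            u,v=d["location"];print(t,round(d["score"],2),[round(u),round(v)],px2w(c,u,v).round(0))
E
```

```text
pics
{'t': 0.0, 'joints': array([ 1.06438555e+00,  4.91553175e-01,  1.55949998e+00, -1.71269581e-05,
        1.09168056e+00, -1.05589623e-01]), 'qvel': array([ 1.23348832e-03, -8.15504810e-04, -1.21039829e-03,  4.43945036e-05,
        1.47144052e-03, -1.15883976e-03]), 'tau': array([ 4.98830577e-04, -6.12638783e+01, -2.58183324e+01,  6.93114032e-02,
        4.81494970e-02, -7.32671924e-05]), 'eef_pos': array([243.74894817, 575.31828872, 291.64826369]), 'tcp_rot': array([-3.14045635e+00, -1.05155425e-04,  2.74077934e+00]), 'ft_force': array([-0.19380397, -0.08902868,  0.3419638 ]), 'moment': array([ 0.05264643, -0.00709015, -0.01920262]), 'grip_force': 0.0, 'opening': 1.002002880468749}
scene [[-0.66, 0.76, -0.01, 384.62], [-0.59, -0.5, 0.63, 266.25], [0.47, 0.42, 0.77, -1433.96], [0.0, 0.0, 0.0, 1.0]] [[458.61759119934834, 0.0, 274.740067593443], [0.0, 458.61759119934834, 211.2464556504093], [0.0, 0.0, 1.0]]
swatch 0.98 [305, 295] [661. 156.  16.]
chart 0.86 [465, 256] [317. 381.   4.]
chart 0.85 [288, 289] [669. 113.   8.]
chart 0.73 [360, 212] [366. 107.   3.]
chart 0.28 [343, 268]
[... 686 characters left out ...]
]
swatch 0.72 [166, 190] [617. 321.   3.]
swatch 0.61 [346, 227] [ 482. -269.    3.]
chart 0.74 [232, 178] [655. 101.   8.]
chart 0.67 [143, 281] [321. 380.   4.]
chart 0.62 [233, 265] [366.  97.   4.]
tray 0.76 [346, 230] [ 475. -267.    3.]
tray_in 0.88 [343, 230] [ 476. -259.    4.]
lever_grip 0.41 [166, 191] [613. 320.   3.]
lever_hinge 0.78 [166, 191] [613. 321.   3.]
pin_a 0.76 [166, 191] [615. 323.   2.]
pin_a 0.71 [439, 220] [ 500. -572.    4.]
pin_b 0.76 [166, 191] [615. 323.   2.]
pin_b 0.71 [439, 220] [ 500. -572.    4.]
mug 0.58 [437, 219] [ 504. -566.    4.]
mug 0.41 [343, 229] [ 477. -257.    3.]
tape 0.64 [120, 186] [634. 473.   5.]
coasters 0.95 [316, 148] [ 754. -179.   14.]
```

View pics/scene0.png

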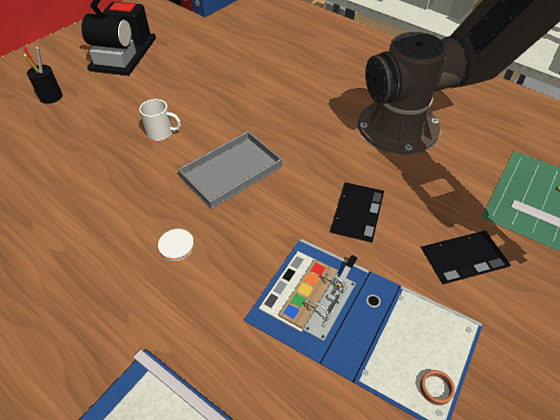

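View pics/top0.png

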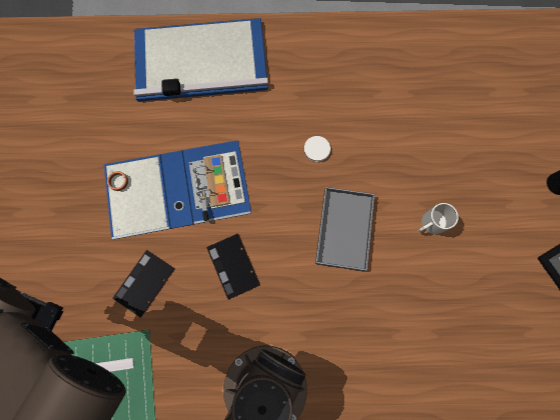

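The scene view shows the open file with its sample boards at (310,290) and the black grip at (347,265). The tray is at (231,167) and the tape at (437,386). The black boards at (358,212) and (465,257) and the closed file at the bottom are look-alikes. The swatch is the pale wood board with coloured chips, and the chart is the white one beneath it. Next I'll fit the file pose and check a crop.

```bash
cat >> h.py <<'E'
def filefit(c,u,v,w=80):
    hsv=cv2.cvtColor(c["color"],cv2.COLOR_RGB2HSV)
    m=cv2.inRange(hsv,(105,120,40),(125,255,255))
    m=cv2.morphologyEx(m,cv2.MORPH_CLOSE,np.ones((3,3),np.uint8))
    n,l,s,ce=cv2.connectedComponentsWithStats(m)
    # union of blue comps near
    k=[i for i in range(1,n) if s[i,4]>150 and np.hypot(*(ce[i]-[u,v]))<w]
    ys,xs=np.where(np.isin(l,k))
    P=np.array([px2w(c,x,y,z=4)[:2] for x,y in zip(xs,ys)],np.float32)
    return P
E
python3 - <<'E'
from h import *
for n,(u,v) in dict(scene=(350,320),top=(178,190)).items():
    c=env.read_camera(n);P=filefit(c,u,v)
    r=cv2.minAreaRect(P);print(n,len(P),r,cv2.boxPoints(r).round(0).tolist())
    # tray: grey by depth 
    if n=="scene": a=c["color"][225:400,235:410]; a2=cv2.resize(a,(600,600),interpolation=cv2.INTER_CUBIC)
    else: a=c["color"][130:230,160:260]; a2=cv2.resize(a,(600,600),interpolation=cv2.INTER_CUBIC)
    cv2.imwrite(f"pics/c_{n}.png",a2[:,:,::-1])
    # coloured chips
    hsv=cv2.cvtColor(c["color"],cv2.COLOR_RGB2HSV)
    for nm,lo,hi in(("red",(0,190,120),(6,255,255)),("yel",(24,150,120),(34,255,255)),("green",(45,120,60),(75,255,255)),("orange",(10,200,180),(20,255,255)),("blue",(105,120,150),(120,255,255))):
        m=cv2.inRange(hsv,lo,hi);k,l,s,ce=cv2.connectedComponentsWithStats(m)
        for i in range(1,k):
            if s[i,4]>20 and (np.hypot(*(ce[i]-[u,v]))<75): print(nm,s[i,4],ce[i].round(1),px2w(c,*ce[i],z=17.5).round(1))
    # tray rim top z=32
    T=np.linalg.inv(c["world_to_cam"]);K=c["camera_matrix"];Z=c["z_map"]
    uu,vv=np.meshgrid(np.arange(560),np.arange(420))
    X=np.stack([(uu-K[0,2])/K[0,0]*Z,-(vv-K[1,2])/K[1,1]*Z,-Z],-1)@T[:3,:3].T+T[:3,3]
    g=(X[...,2]>22)&(X[...,2]<40)&(abs(X[...,0]-470)<180)&(abs(X[...,1]+265)<130)&(Z>0)
    r=cv2.minAreaRect(X[g][:,:2].astype(np.float32));print("tray",g.sum(),r)
    g=(X[...,2]>22)&(abs(X[...,0]-560)<130)&(abs(X[...,1]-190)<130)&(Z>0)
    np.save(f"X_{n}.npy",X[g])
    gr=g&(c["color"].max(-1)<70); print("grip",gr.sum(),X[gr].mean(0) if gr.any() else 0, X[gr].min(0),X[gr].max(0))
E
```

```text
scene 7407 ((629.1551513671875, 269.34930419921875), (259.735107421875, 418.24334716796875), 9.694180488586426) [[466.0, 454.0], [536.0, 41.0], [792.0, 85.0], [722.0, 497.0]]
red 96 [317.7 268.5] [586.4 134.6  17.5]
green 114 [298.1 299.7] [680.8 151.3  17.5]
blue 124 [291.  311.1] [712.8 157.1  17.5]
tray 787 ((479.79302978515625, -261.23565673828125), (165.6991424560547, 251.7515106201172), 80.73953247070312)
grip 80 [526.92991273 186.82763173  32.64187072] [510.13486208 178.11725829  28.76823459] [542.10933414 195.70736981  36.25116263]
top 3371 ((623.3590698242188, 286.85546875), (258.3798828125, 454.5809326171875), 9.87671184539795) [[457.0, 489.0], [535.0, 41.0], [790.0, 85.0], [712.0, 533.0]]
green 45 [217.2 169.9] [680.2 150.6  17.5]
blue 51 [215.6 160.8] [711.9 156.5  17.5]
tray 475 ((477.718017578125, -260.927734375), (160.59190368652344, 251.14532470703125), 80.53717803955078)
grip 43 [523.31571162 184.42903818  32.73146358] [508.05637352 176.66454738  22.86496867] [538.62666666 192.39638795  37.68038396]
```

View pics/c_scene.png

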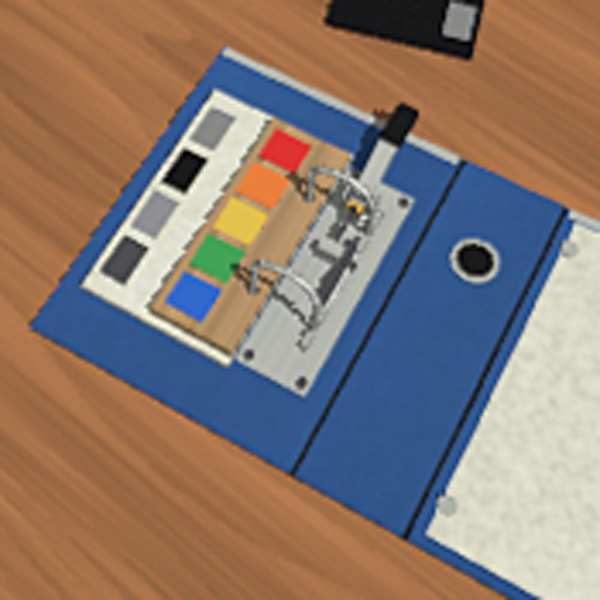

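View pics/c_top.png

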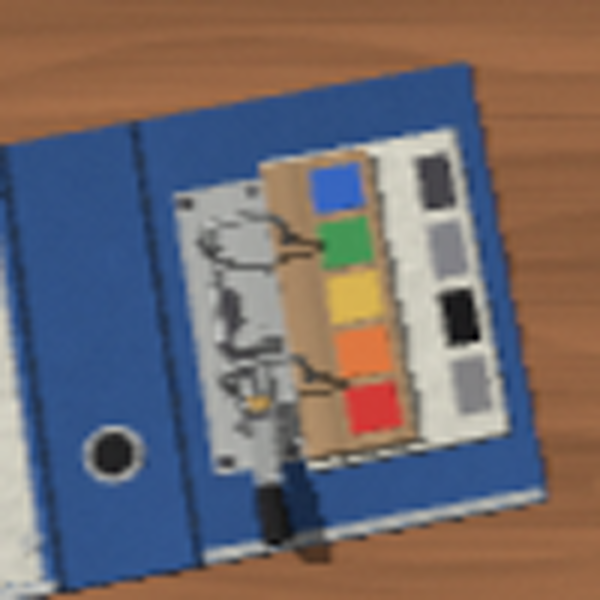

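The crops confirm the target. The wood board with red to blue chips lies over the white board, and the black grip is at scene (347,265). The grip predicted from the file pose, (525,186), matches the measured grip. The file origin is about (644,176.5) with yaw 9.8°, and the tray is at (478,-261) with yaw -9.4°. First move: turn to line up with the file.

Request:
{"op": "jog_arm", "data": {
  "motion": [
    [0,0,-8.2,0,0,0,50],
    [0,0,-8.2,0,0,0,50],
    [0,0,-8.2,0,0,0,50],
    [0,0,-8.2,0,0,0,50]
  ]
}}

```text
t: 1.8
eef_pos: [243.8, 575.5, 292.3]
tcp_rot: [3.142, 0.0, -2.965]
ft_force: [0.3, 0.1, 0.5]
opening: 0.636
grip_force: 0.0
```

Request:
{"op": "jog_arm", "data": {
  "motion": [
    [0,0,0,-10,-20,4,50],
    [0,0,0,-24,-48,10,50],
    [0,0,0,-24,-48,10,50],
    [0,0,0,-24,-48,10,50],
    [0,0,0,-24,-48,10,50],
    [0,0,0,-24,-48,10,50],
    [0,0,0,-24,-48,10,50],
    [0,0,0,-24,-48,10,50],
    [0,0,0,-22,-48,10,50],
    [0,0,0,-10,-28,8,50]
  ]
}}

```text
t: 3.05
eef_pos: [525.5, 182.6, 199.7]
tcp_rot: [-3.141, -0.0, -2.975]
ft_force: [-0.2, 0.5, 0.0]
opening: 0.527
grip_force: 0.0
```

```bash
cat >> h.py <<'E'
from scipy.spatial.transform import Rotation as Ro
FO=np.array([644,176.5,0]);FR=Ro.from_euler('z',9.8,degrees=True).as_matrix()
TO=np.array([478.5,-261,0]);TR=Ro.from_euler('z',-9.4,degrees=True).as_matrix()
def go(tgt_file=None,tgt=None,R=None):
    s=env.state();p=s["eef_pos"];A=Ro.from_euler('xyz',s["tcp_rot"]).as_matrix()
    if tgt_file is not None:tgt=FO+FR@np.array(tgt_file,float)
    print("t",round(s["t"],2),"pos",p.round(1),"file",(FR.T@(p-FO)).round(1),"rpy",np.degrees(s["tcp_rot"]).round(2),"F",s["ft_force"].round(1),"grip",round(float(s["grip_force"]),1),"open",round(float(s["opening"])*95,1))
    if tgt is not None: print("tool delta",(A.T@(np.array(tgt)-p)).round(1))
E
python3 -c "
from h import *
go((-116,30,87))
c=env.read_camera('top');cv2.imwrite('pics/t1.png',cv2.resize(c['color'][110:250,130:330],(800,560),interpolation=cv2.INTER_CUBIC)[:,:,::-1])"
```

```text
t 3.05 pos [525.5 182.6 199.7] file [-115.8   26.2  199.7] rpy [-179.99   -0.   -170.47] F [-0.2  0.5  0. ] grip 0.0 open 50.1
tool delta [  0.3   3.8 112.7]
```

Request:
{"op": "jog_arm", "data": {
  "motion": [
    [0,0,0,0,3,0,40],
    [0,0,0,0,0,30,40],
    [0,0,0,0,0,40,40],
    [0,0,0,0,0,30,40],
    [0,0,0,0,0,11,40],
    [0,0,0,0,0,0,10],
    [0,0,0,0,0,0,10],
    [0,0,0,0,0,0,10],
    [0,0,0,0,0,0,10],
    [0,0,0,0,0,0,10]
  ]
}}

```text
t: 4.35
eef_pos: [524.8, 186.1, 90.4]
tcp_rot: [-3.139, 0.001, -2.97]
ft_force: [4.5, -27.5, 2.3]
opening: 0.168
grip_force: 30.0
```

```bash
python3 -c "
from h import *
go((-116,30,87))"
```

```text
t 4.35 pos [524.8 186.1  90.4] file [-115.8   29.8   90.4] rpy [-1.7985e+02  5.0000e-02 -1.7016e+02] F [  4.5 -27.5   2.3] grip 30.0 open 16.0
tool delta [0.2 0.2 3.4]
```

Request:
{"op": "jog_arm", "data": {
  "motion": [
    [0,0,0,-1,-1,-5,10],
    [0,0,0,-3,0,-8,10],
    [0,0,0,-4,0,-7,10],
    [0,0,0,-4,0,-6,10],
    [0,0,0,-5,0,-6,10],
    [0,0,0,-6,0,-5,10],
    [0,0,0,-7,0,-4,10],
    [0,0,0,-7,0,-3,10],
    [0,0,0,-7,0,-2,10],
    [0,0,0,-3,0,-1,10]
  ]
}}

```text
t: 5.6
eef_pos: [571.1, 193.9, 137.3]
tcp_rot: [-3.139, 0.0, -2.97]
ft_force: [2.9, -15.9, -1.4]
opening: 0.168
grip_force: 30.0
```

```bash
python3 -c "
from h import *
go((-68,30,133))"
```

```text
t 5.6 pos [571.1 193.9 137.3] file [-68.9  29.5 137.3] rpy [-1.7986e+02  2.0000e-02 -1.7016e+02] F [  2.9 -15.9  -1.4] grip 30.0 open 16.0
tool delta [-0.9  0.5  4.3]
```

Request:
{"op": "jog_arm", "data": {
  "motion": [
    [0,0,0,0,-1,0,40],
    [0,0,0,0,0,0,40],
    [0,0,0,0,0,0,40],
    [0,0,0,0,0,-30,40],
    [0,0,0,0,0,-50,60],
    [0,0,0,10,0,-40,84],
    [0,0,0,50,0,-10,84],
    [0,0,0,50,0,0,84]
  ]
}}

```text
t: 6.6
eef_pos: [460.9, 175.9, 267.1]
tcp_rot: [3.141, 0.002, -2.97]
ft_force: [0.2, 0.8, -0.5]
opening: 0.783
grip_force: 0.0
```

```bash
python3 -c "
from h import *
go((8,-21,190))
for n,(u,v) in dict(scene=(350,320),top=(178,190)).items():
    c=env.read_camera(n)
    hsv=cv2.cvtColor(c['color'],cv2.COLOR_RGB2HSV)
    for nm,lo,hi in(('red',(0,190,120),(6,255,255)),('yel',(20,130,120),(34,255,255)),('green',(45,120,60),(75,255,255)),('blue',(105,120,150),(120,255,255))):
        m=cv2.inRange(hsv,lo,hi);k,l,s,ce=cv2.connectedComponentsWithStats(m)
        for i in range(1,k):
            if s[i,4]>20 and (np.hypot(*(ce[i]-[u,v]))<75):
                w=px2w(c,*ce[i],z=17.5);print(n,nm,s[i,4],(FR.T@(w-FO)).round(1))
    if n=='scene': cv2.imwrite('pics/s1.png',cv2.resize(c['color'][215:365,235:435],(800,600),interpolation=cv2.INTER_CUBIC)[:,:,::-1])
"
```

```text
t 6.6 pos [460.9 175.9 267.1] file [-180.5   30.6  267.1] rpy [ 1.7998e+02  1.0000e-01 -1.7015e+02] F [ 0.2  0.8 -0.5] grip 0.0 open 74.4
tool delta [-188.3  -51.8   77.4]
scene red 96 [-63.9 -31.5  17.5]
scene yel 132 [  0.4 -31.4  17.5]
scene green 113 [ 32.  -31.2  17.5]
scene blue 546 [-55.4  97.5  17.5]
scene blue 26 [-85.6  73.   17.5]
scene blue 119 [-22.5 156.6  17.5]
scene blue 60 [-13.4  71.7  17.5]
scene blue 124 [ 64.5 -30.8  17.5]
scene blue 30 [-16.7 102.7  17.5]
scene blue 57 [  9.3 147.8  17.5]
scene blue 184 [84.5 70.  17.5]
scene blue 23 [ 12.7 133.2  17.5]
scene blue 35 [ 57.8 100.8  17.5]
scene blue 32 [100.  148.4  17.5]
top yel 68 [ -1.1 -31.5  17.5]
top green 45 [ 31.2 -31.7  17.5]
top blue 52 [ 63.2 -31.4  17.5]
top blue 40 [32.2 91.7 17.5]
top blue 31 [ 18.7 132.1  17.5]
top blue 169 [-111.8  -79.5   17.5]
```

View pics/s1.png

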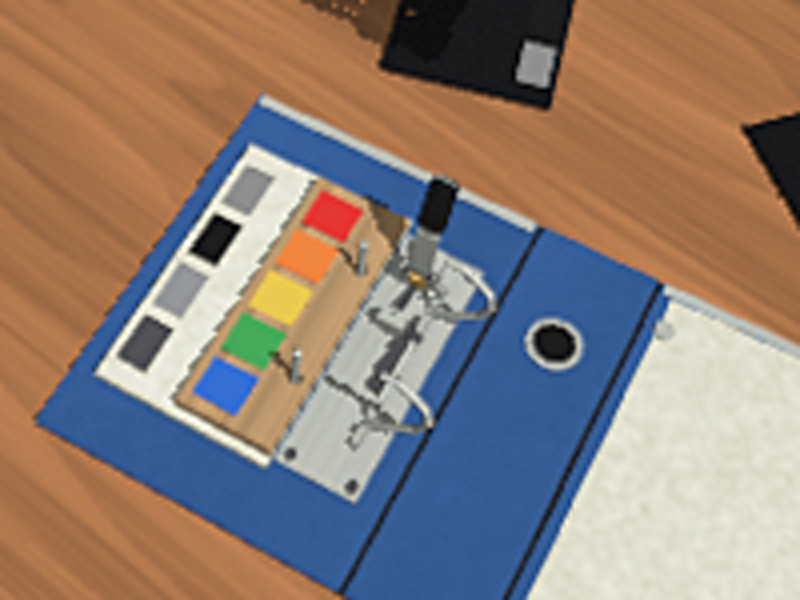

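The rings are open and the lever is up: grip at crop (440,205), pins at (362,255) and (295,365). The board is undisturbed. Before descending, I'll check the height of the metal plate where the +y finger will go.

```bash
python3 -c "
from h import *
for n in('scene','top'):
    c=env.read_camera(n)
    for x in(-20,-5,5,15,25):
        o=[]
        for y in(-80,-58,-20,5,12,16,20,25,30,38):
            u,v=w2px(c,FO+FR@np.array([x,y,10.]));p=px2w(c,u,v,r=0);o.append(round(float(p[2]),1))
        print(n,x,o)
"
```

```text
scene -20 [7.8, 8.5, 16.7, 15.7, 1.8, 3.8, 3.3, 16.0, 16.4, 21.2]
scene -5 [6.4, 5.5, 17.9, 17.6, 1.3, 3.7, 5.3, 7.3, 3.1, 9.8]
scene 5 [6.5, 6.4, 15.8, 16.7, 2.8, 2.0, 4.5, 3.6, 5.1, 6.6]
scene 15 [9.5, 6.0, 15.7, 15.4, 5.0, 6.8, 0.8, 5.7, 3.5, 5.8]
scene 25 [7.5, 8.3, 14.7, 15.8, 1.0, 6.2, 2.9, 2.4, 4.8, 5.0]
top -20 [8.9, 14.9, 14.9, 18.5, 5.8, 1.4, 472.8, 493.8, 500.8, 513.8]
top -5 [9.2, 13.1, 11.8, 13.6, -0.9, 4.5, 466.6, 482.3, 493.3, 504.8]
top 5 [7.8, 5.0, 13.5, 22.0, -3.4, 7.3, -0.7, 484.1, 488.5, 499.6]
top 15 [13.1, 6.3, 18.4, 16.4, 8.3, 3.8, 2.7, 6.8, 481.2, 493.0]
top 25 [6.8, 8.7, 18.0, 13.0, 2.7, 4.5, 2.2, -0.6, -0.1, 2.9]
```

Request:
{"op": "jog_arm", "data": {
  "motion": [
    [0,0,0,-25,-7,0,80],
    [0,0,0,-45,-12,0,80],
    [0,0,0,-45,-12,0,80],
    [0,0,0,-45,-13,10,80],
    [0,0,0,-28,-8,30,80],
    [0,0,0,0,0,30,80],
    [0,0,0,0,0,20,80],
    [0,0,0,0,0,0,80]
  ]
}}

```text
t: 7.8
eef_pos: [656.7, 156.8, 174.2]
tcp_rot: [3.141, -0.003, -2.97]
ft_force: [0.3, 0.2, 0.3]
opening: 0.839
grip_force: 0.0
```

```bash
python3 -c "
from h import *
go((8,-21.3,89))"
```

```text
t 7.8 pos [656.7 156.8 174.2] file [  9.2 -21.6 174.2] rpy [ 1.7999e+02 -1.6000e-01 -1.7017e+02] F [0.3 0.2 0.3] grip 0.0 open 79.7
tool delta [ 1.   0.2 85.2]
```

Request:
{"op": "jog_arm", "data": {
  "motion": [
    [0,0,0,0,0,30,80],
    [0,0,0,0,0,30,80],
    [0,0,0,0,0,16,80],
    [0,0,0,0,0,6,80],
    [0,0,0,0,0,2.5,80],
    [0,0,0,0,0,0,80]
  ]
}}

```text
t: 8.55
eef_pos: [656.8, 156.9, 92.5]
tcp_rot: [3.142, 0.001, -2.97]
ft_force: [-0.3, -0.3, 0.3]
opening: 0.839
grip_force: 0.0
```

```bash
python3 -c "
from h import *
go((8,-21.3,89))"
```

```text
t 8.55 pos [656.8 156.9  92.5] file [  9.2 -21.5  92.5] rpy [ 1.8000e+02  7.0000e-02 -1.7016e+02] F [-0.3 -0.3  0.3] grip 0.0 open 79.7
tool delta [1.2 0.2 3.5]
```

Request:
{"op": "jog_arm", "data": {
  "motion": [
    [0,0,0,0,0,2.5,80],
    [0,0,0,0,0,0,70],
    [0,0,0,0,0,0,64],
    [0,0,0,0,0,0,58],
    [0,0,0,0,0,0,50],
    [0,0,0,0,0,0,50],
    [0,0,0,0,0,0,50],
    [0,0,0,0,0,0,50]
  ]
}}

```text
t: 9.55
eef_pos: [656.5, 156.8, 89.3]
tcp_rot: [3.142, 0.0, -2.97]
ft_force: [-0.0, -0.5, 2.4]
opening: 0.627
grip_force: 30.0
```

```bash
python3 -c "
from h import *
go((8,-21.3,89))"
```

```text
t 9.55 pos [656.5 156.8  89.3] file [  8.9 -21.5  89.3] rpy [ 1.8000e+02  1.0000e-02 -1.7016e+02] F [-0.  -0.5  2.4] grip 30.0 open 59.5
tool delta [0.9 0.2 0.3]
```

Request:
{"op": "jog_arm", "data": {
  "motion": [
    [0,0,0,0,0,-3,50],
    [0,0,0,0,0,-5,50],
    [0,0,0,0,0,-8,50],
    [0,0,0,0,0,-10,50],
    [0,0,0,0,0,-10,50],
    [0,0,0,0,0,-15,50],
    [0,0,0,0,0,-20,50],
    [0,0,0,0,0,-25,50],
    [0,0,0,0,0,-30,50],
    [0,0,0,0,0,-20,50]
  ]
}}

```text
t: 10.8
eef_pos: [656.6, 156.8, 238.0]
tcp_rot: [-3.142, 0.002, -2.97]
ft_force: [0.4, -0.1, -0.5]
opening: 0.626
grip_force: 30.0
```

```bash
python3 -c "
from h import *
go(tgt=TO+[0,0,200])
for n in ('scene','top'):
    c=env.read_camera(n);print(n)
    if n=='scene': cv2.imwrite('pics/s2.png',cv2.resize(c['color'][165:365,235:435],(600,600),interpolation=cv2.INTER_CUBIC)[:,:,::-1])"
```

```text
t 10.8 pos [656.6 156.8 238. ] file [  9.  -21.5 238. ] rpy [-1.8000e+02  1.3000e-01 -1.7016e+02] F [ 0.4 -0.1 -0.5] grip 30.0 open 59.5
tool delta [ 246.9 -381.3   37.5]
scene
top
```

View pics/s2.png

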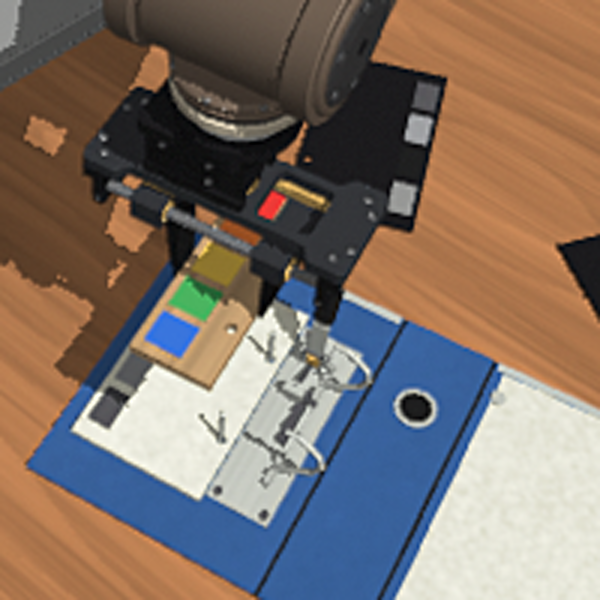

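The board is held level and the white board is still on its pins. Next, carry it to the tray.

Request:
{"op": "jog_arm", "data": {
  "motion": [
    [0,0,4.8,0,0,0,50],
    [0,0,4.8,0,0,0,50],
    [0,0,4.8,0,0,0,50],
    [0,0,4.8,0,0,0,50],
    [0,0,0,3,-14,0,50],
    [0,0,0,6,-28,0,50],
    [0,0,0,9,-40,0,50],
    [0,0,0,10,-45,0,50],
    [0,0,0,10,-45,0,50],
    [0,0,0,10,-45,0,50]
  ]
}}

```text
t: 12.15
eef_pos: [572.4, -51.3, 235.2]
tcp_rot: [-3.142, -0.0, 2.98]
ft_force: [-0.1, -0.8, -0.5]
opening: 0.624
grip_force: 30.0
```

Request:
{"op": "jog_arm", "data": {
  "motion": [
    [0,0,0,10,-45,0,50],
    [0,0,0,10,-45,0,50],
    [0,0,0,10,-45,0,50],
    [0,0,0,9,-40,10,50],
    [0,0,0,7,-30,20,50],
    [0,0,0,4,-19,20,50],
    [0,0,0,0,0,10,50],
    [0,0,0,0,0,0,50]
  ]
}}

```text
t: 13.15
eef_pos: [487.6, -262.0, 174.8]
tcp_rot: [3.141, -0.001, 2.979]
ft_force: [1.2, 0.5, -0.4]
opening: 0.627
grip_force: 30.0
```

```bash
python3 -c "
from h import *
go(tgt=[487.4,-262.5,85.5])"
```

```text
t 13.15 pos [ 487.6 -262.   174.8] file [-228.7 -405.4  174.8] rpy [ 1.7996e+02 -7.0000e-02  1.7068e+02] F [ 1.2  0.5 -0.4] grip 30.0 open 59.5
tool delta [ 0.  -0.6 89.3]
```

Request:
{"op": "jog_arm", "data": {
  "motion": [
    [0,0,0,0,0,20,50],
    [0,0,0,0,0,30,50],
    [0,0,0,0,0,20,50],
    [0,0,0,0,0,10,50],
    [0,0,0,0,0,4,50],
    [0,0,0,0,0,2,50],
    [0,0,0,0,0,1,50],
    [0,0,0,0,0,0.5,50],
    [0,0,0,0,0,0,50]
  ]
}}

```text
t: 14.28
eef_pos: [488.0, -262.4, 87.9]
tcp_rot: [-3.142, 0.0, 2.978]
ft_force: [0.1, 0.1, -0.5]
opening: 0.626
grip_force: 30.0
```

```bash
python3 -c "
from h import *
go(tgt=[487.4,-262.5,85.5])"
```

```text
t 14.28 pos [ 488.  -262.4   87.9] file [-228.4 -405.9   87.9] rpy [-1.8000e+02  2.0000e-02  1.7063e+02] F [ 0.1  0.1 -0.5] grip 30.0 open 59.4
tool delta [ 0.6 -0.2  2.4]
```

Request:
{"op": "jog_arm", "data": {
  "motion": [
    [0,0,0,0,0,1,50],
    [0,0,0,0,0,1,50],
    [0,0,0,0,0,0.5,50],
    [0,0,0,0,0,0,50]
  ]
}}

```text
t: 14.78
eef_pos: [487.9, -262.3, 85.3]
tcp_rot: [3.142, -0.0, 2.978]
ft_force: [-1.3, -0.0, 1.0]
opening: 0.629
grip_force: 30.0
```

```bash
python3 -c "
from h import *
go(tgt=[487.4,-262.5,85.5])"
```

```text
t 14.78 pos [ 487.9 -262.3   85.3] file [-228.5 -405.9   85.3] rpy [179.99  -0.   170.64] F [-1.3 -0.   1. ] grip 30.0 open 59.7
tool delta [ 0.5 -0.3 -0.2]
```

Request:
{"op": "jog_arm", "data": {
  "motion": [
    [0,0,0,0,0,0.5,50],
    [0,0,0,0,0,0,50],
    [0,0,0,0,0,0,66],
    [0,0,0,0,0,0,74],
    [0,0,0,0,0,0,80],
    [0,0,0,0,0,0,80],
    [0,0,0,0,0,-20,80],
    [0,0,0,0,0,-50,80],
    [0,0,0,0,0,-50,60],
    [0,0,0,0,0,-40,40]
  ]
}}

```text
t: 16.02
eef_pos: [487.9, -262.3, 246.7]
tcp_rot: [-3.141, 0.001, 2.978]
ft_force: [0.3, -0.1, -0.6]
opening: 0.683
grip_force: 0.0
```

Request:
{"op": "jog_arm", "data": {
  "motion": [
    [0,0,-4.8,-4,20,0,40],
    [0,0,-4.8,-8,40,0,40],
    [0,0,-4.8,-8,45,0,40],
    [0,0,-4.8,-8,45,0,40],
    [0,0,0,0,45,0,40],
    [0,0,0,0,45,0,40],
    [0,0,0,0,40,0,40],
    [0,0,0,0,40,0,40],
    [0,0,0,0,20,0,40]
  ]
}}

```text
t: 17.15
eef_pos: [485.1, 75.4, 244.8]
tcp_rot: [3.141, -0.0, -2.968]
ft_force: [-0.3, -0.4, -0.1]
opening: 0.419
grip_force: 0.0
```

```bash
python3 -c "
from h import *
go((-68,29.5,240))
for n in ('scene','top'):
    c=env.read_camera(n)
    K=np.linalg.inv(c['world_to_cam'])
    for y in (-45,-20,0,20,45):
        o=[]
        for x in(-95,-80,-60,0,60,80,95):
            u,v=w2px(c,TO+TR@np.array([x,y,9.]));o.append(round(float(px2w(c,u,v,r=1)[2])))
        print(n,y,o)
    a=c['color'][110:250,150:310] if n=='scene' else c['color'][140:280,270:430]
    cv2.imwrite(f'pics/p_{n}.png',cv2.resize(a,(640,560),interpolation=cv2.INTER_CUBIC)[:,:,::-1])"
```

```text
t 17.15 pos [485.1  75.4 244.8] file [-173.8  -72.6  244.8] rpy [ 179.99   -0.   -170.08] F [-0.3 -0.4 -0.1] grip 0.0 open 39.8
tool delta [-106.   101.9    4.8]
scene -45 [3, 4, 4, 3, 4, 2, 4]
scene -20 [4, 13, 13, 11, 12, 12, 3]
scene 0 [3, 12, 10, 12, 13, 12, 5]
scene 20 [5, 14, 10, 14, 13, 12, 4]
scene 45 [3, 4, 4, 4, 5, 2, 4]
top -45 [5, 1, 6, 2, 7, 4, 3]
top -20 [3, 12, 11, 13, 12, 13, 3]
top 0 [4, 13, 12, 12, 13, 12, 4]
top 20 [3, 13, 12, 13, 13, 12, 5]
top 45 [4, 5, 5, 5, 3, 3, 4]
```

View pics/p_scene.png

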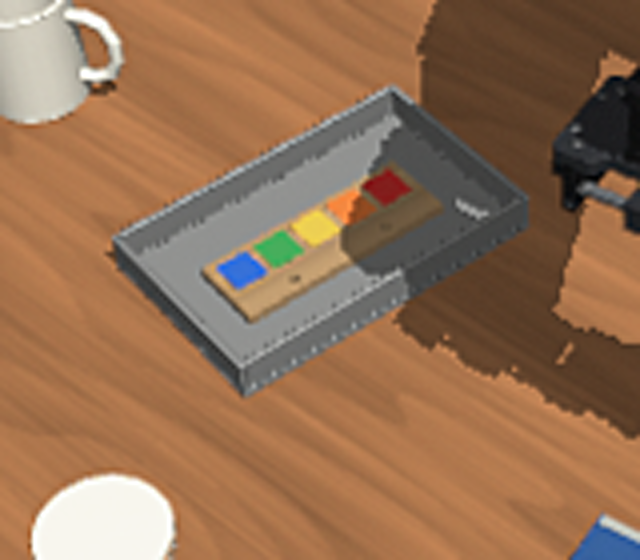

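The board lies flat in the tray, colours up (crop 320,240). Next, go back to the lever.

Request:
{"op": "jog_arm", "data": {
  "motion": [
    [0,0,0,-15,15,0,40],
    [0,0,0,-30,29,0,40],
    [0,0,0,-30,29,0,40],
    [0,0,0,-22,21,0,40],
    [0,0,0,-8,8,0,40],
    [0,0,0,0,0,20,40],
    [0,0,0,0,0,20,40],
    [0,0,0,0,0,0,40]
  ]
}}

```text
t: 18.25
eef_pos: [571.5, 191.5, 203.6]
tcp_rot: [-3.141, -0.003, -2.971]
ft_force: [-0.5, -0.2, -0.4]
opening: 0.422
grip_force: 0.0
```

```bash
python3 -c "
from h import *
go((-69,29.0,137))"
```

```text
t 18.25 pos [571.5 191.5 203.6] file [-68.9  27.1 203.6] rpy [-1.7999e+02 -1.5000e-01 -1.7021e+02] F [-0.5 -0.2 -0.4] grip 0.0 open 40.1
tool delta [-0.1  1.9 66.6]
```

Request:
{"op": "jog_arm", "data": {
  "motion": [
    [0,0,0,0,1.5,20,40],
    [0,0,0,0,0,25,40],
    [0,0,0,0,0,16,40],
    [0,0,0,0,0,5,40],
    [0,0,0,0,0,0,30],
    [0,0,0,0,0,0,10],
    [0,0,0,0,0,0,10],
    [0,0,0,0,0,0,10],
    [0,0,0,0,0,0,10]
  ]
}}

```text
t: 19.38
eef_pos: [571.7, 193.5, 139.4]
tcp_rot: [-3.141, 0.001, -2.97]
ft_force: [-0.3, -2.9, 6.0]
opening: 0.166
grip_force: 30.0
```

```bash
python3 -c "
from h import *
go((-69,29.0,137))"
```

```text
t 19.38 pos [571.7 193.5 139.4] file [-68.3  29.  139.4] rpy [-1.7999e+02  5.0000e-02 -1.7016e+02] F [-0.3 -2.9  6. ] grip 30.0 open 15.8
tool delta [ 0.7 -0.   2.4]
```

Request:
{"op": "jog_arm", "data": {
  "motion": [
    [0,0,0,8.8,0,2,10],
    [0,0,0,8.5,0,3.3,10],
    [0,0,0,7.9,0,4.4,10],
    [0,0,0,7.2,0,5.4,10],
    [0,0,0,6.5,0,6.5,10],
    [0,0,0,5.4,0,7.2,10],
    [0,0,0,3.9,0,6.9,10],
    [0,0,0,3.1,0,7.3,10],
    [0,0,0,0,0,0,10]
  ]
}}

```text
t: 20.5
eef_pos: [519.9, 184.5, 95.7]
tcp_rot: [-3.141, -0.002, -2.97]
ft_force: [-6.2, -5.8, 8.3]
opening: 0.167
grip_force: 30.0
```

```bash
python3 -c "
from h import *
go((-121.3,29.0,89))"
```

```text
t 20.5 pos [519.9 184.5  95.7] file [-120.9   29.    95.7] rpy [-1.7999e+02 -1.4000e-01 -1.7016e+02] F [-6.2 -5.8  8.3] grip 30.0 open 15.9
tool delta [0.4 0.  6.7]
```

Request:
{"op": "jog_arm", "data": {
  "motion": [
    [0,0,0,1,0,3,10],
    [0,0,0,0.5,0,3,10],
    [0,0,0,0,0,2,10],
    [0,0,0,0,0,0,10]
  ]
}}

```text
t: 21.0
eef_pos: [517.6, 184.1, 87.7]
tcp_rot: [-3.141, -0.005, -2.97]
ft_force: [-8.9, -5.7, 8.4]
opening: 0.163
grip_force: 30.0
```

```bash
python3 -c "
from h import *
go((-121.3,29.0,87))"
```

```text
t 21.0 pos [517.6 184.1  87.7] file [-123.2   29.    87.7] rpy [-179.98   -0.27 -170.16] F [-8.9 -5.7  8.4] grip 30.0 open 15.5
tool delta [-1.9 -0.   0.7]
```

Request:
{"op": "jog_arm", "data": {
  "motion": [
    [0,0,0,-1,0,1,10],
    [0,0,0,0,0,1,10],
    [0,0,0,0,0,0,10],
    [0,0,0,0,0,0,10]
  ]
}}

```text
t: 21.5
eef_pos: [517.7, 184.1, 85.6]
tcp_rot: [-3.141, -0.007, -2.97]
ft_force: [-14.2, -7.6, 9.7]
opening: 0.163
grip_force: 30.0
```

```bash
python3 -c "
from h import *
go((-121.3,29.0,87))"
```

```text
t 21.5 pos [517.7 184.1  85.6] file [-123.2   29.    85.6] rpy [-179.97   -0.41 -170.16] F [-14.2  -7.6   9.7] grip 30.0 open 15.5
tool delta [-1.9  0.  -1.4]
```

Request:
{"op": "jog_arm", "data": {
  "motion": [
    [0,0,0,0,0,0,40],
    [0,0,0,0,0,0,40],
    [0,0,0,0,0,0,40],
    [0,0,0,0,0,-20,40],
    [0,0,0,5,0,-50,30],
    [0,0,0,50,0,-50,30],
    [0,0,0,50,0,0,0]
  ]
}}

```text
t: 22.38
eef_pos: [422.6, 167.9, 202.3]
tcp_rot: [3.141, 0.006, -2.97]
ft_force: [0.1, -0.5, 0.1]
opening: 0.258
grip_force: 0.0
```

```bash
python3 -c "
from h import *
go((-121,29.0,150))
for n in ('scene','top'):
    c=env.read_camera(n)
    Z=c['z_map'];K=c['camera_matrix'];T=np.linalg.inv(c['world_to_cam']);uu,vv=np.meshgrid(np.arange(560),np.arange(420))
    X=np.stack([(uu-K[0,2])/K[0,0]*Z,-(vv-K[1,2])/K[1,1]*Z,-Z],-1)@T[:3,:3].T+T[:3,3];F=(X-FO)@FR
    g=(F[...,2]>20)&(F[...,2]<100)&(abs(F[...,0]+105)<45)&(abs(F[...,1]-30)<20)&(c['color'].max(-1)<70)&(Z>0)
    if g.any(): print(n,g.sum(),F[g].mean(0).round(1),F[g].min(0).round(1),F[g].max(0).round(1))
    if n=='scene': cv2.imwrite('pics/s3.png',cv2.resize(c['color'][215:365,235:435],(800,600),interpolation=cv2.INTER_CUBIC)[:,:,::-1])
"
```

```text
t 22.38 pos [422.6 167.9 202.3] file [-219.6   29.2  202.3] rpy [ 179.97    0.33 -170.17] F [ 0.1 -0.5  0.1] grip 0.0 open 24.5
tool delta [-98.3  -0.3  52.9]
scene 60 [-65.   30.7  82.9] [-71.6  22.5  66.6] [-60.1  37.7  92.4]
top 14 [-69.8  26.2  80.1] [-77.8  22.1  34.9] [-60.8  34.3  92. ]
```

View pics/s3.png

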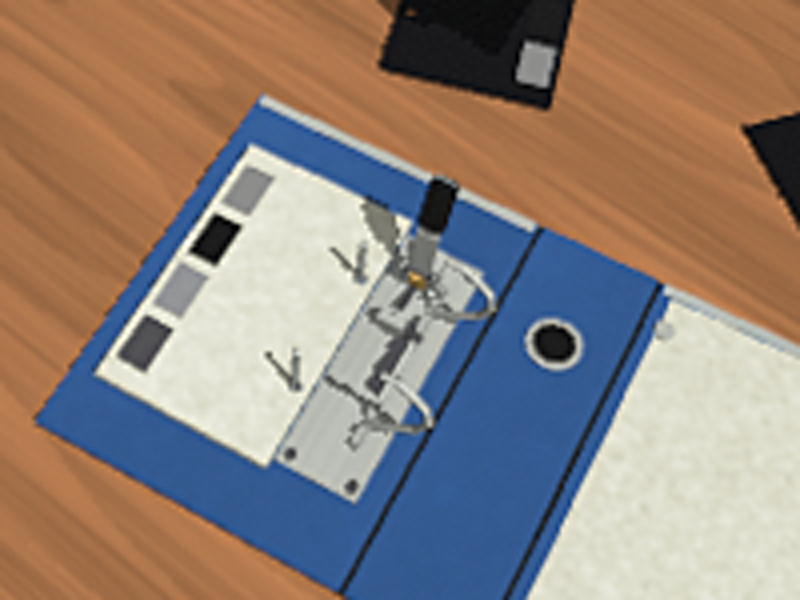

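The lever sprang back up (crop 438,205) because the grip slipped in the pads. This time I'll push it over with closed fingers, using the fingertip corner from the +x side along the arc.

Request:
{"op": "jog_arm", "data": {
  "motion": [
    [0,0,0,-20,-2,0,0],
    [0,0,0,-40,0,0,0],
    [0,0,0,-45,0,0,0],
    [0,0,0,-45,0,0,0],
    [0,0,0,-21,0,0,0],
    [0,0,0,0,0,0,0],
    [0,0,0,0,0,0,0]
  ]
}}

```text
t: 23.35
eef_pos: [590.8, 195.0, 199.6]
tcp_rot: [3.142, -0.001, -2.97]
ft_force: [-1.0, -0.3, 0.7]
opening: -0.001
grip_force: 0.0
```

```bash
python3 -c "
from h import *
go((-48,27,154))"
```

```text
t 23.35 pos [590.8 195.  199.6] file [-49.2  27.3 199.6] rpy [ 1.8000e+02 -6.0000e-02 -1.7016e+02] F [-1.  -0.3  0.7] grip 0.0 open -0.1
tool delta [-1.3 -0.3 45.6]
```

Request:
{"op": "jog_arm", "data": {
  "motion": [
    [0,0,0,0,0,20,0],
    [0,0,0,0,0,20,0],
    [0,0,0,0,0,5.5,0],
    [0,0,0,7,0,0.5,0],
    [0,0,0,7,0,1.5,0],
    [0,0,0,5,0,1.6,0],
    [0,0,0,5,0,2,0],
    [0,0,0,4.7,0,2.4,0],
    [0,0,0,4.5,0,2.8,0],
    [0,0,0,0,0,0,0]
  ]
}}

```text
t: 24.6
eef_pos: [559.2, 189.5, 144.9]
tcp_rot: [3.141, 0.003, -2.97]
ft_force: [3.2, 0.5, 1.9]
opening: 0.003
grip_force: 2.0
```

```bash
python3 -c "
from h import *
go((-82.4,27,143.5))"
```

```text
t 24.6 pos [559.2 189.5 144.9] file [-81.3  27.3 144.9] rpy [ 1.7999e+02  1.7000e-01 -1.7016e+02] F [3.2 0.5 1.9] grip 2.0 open 0.3
tool delta [ 1.1 -0.3  1.4]
```

Request:
{"op": "jog_arm", "data": {
  "motion": [
    [0,0,0,5,0,4,0],
    [0,0,0,4.2,0,4,0],
    [0,0,0,3.6,0,4,0],
    [0,0,0,3.1,0,4,0],
    [0,0,0,2.9,0,4.5,0],
    [0,0,0,2.4,0,4.6,0],
    [0,0,0,1.8,0,4,0],
    [0,0,0,1.3,0,4,0],
    [0,0,0,0,0,0,0]
  ]
}}

```text
t: 25.72
eef_pos: [534.9, 185.3, 111.2]
tcp_rot: [3.142, 0.001, -2.97]
ft_force: [-2.7, -0.4, 10.5]
opening: 0.006
grip_force: 5.3
```

```bash
python3 -c "
from h import *
go((-105.6,27,111.6))"
```

```text
t 25.73 pos [534.9 185.3 111.2] file [-106.    27.2  111.2] rpy [ 1.8000e+02  3.0000e-02 -1.7016e+02] F [-2.7 -0.4 10.5] grip 5.3 open 0.5
tool delta [-0.4 -0.2 -0.4]
```

Request:
{"op": "jog_arm", "data": {
  "motion": [
    [0,0,0,0,0,1,0],
    [0,0,0,0,0,0.5,0],
    [0,0,0,0,0,0,0]
  ]
}}

```text
t: 26.1
eef_pos: [534.8, 185.3, 110.8]
tcp_rot: [3.142, 0.001, -2.97]
ft_force: [-5.4, -1.7, 25.8]
opening: 0.002
grip_force: 13.0
```

```bash
python3 -c "
from h import *
go((-105.6,27,111.6))
c=env.read_camera('scene')
"
```

```text
t 26.1 pos [534.8 185.3 110.8] file [-106.1   27.2  110.8] rpy [ 1.8000e+02  6.0000e-02 -1.7016e+02] F [-5.4 -1.7 25.8] grip 13.0 open 0.2
tool delta [-0.5 -0.2 -0.8]
```

The force is rising stiffly, so the lever is against its hard stop. Next, lift off, back away and verify.

Request:
{"op": "jog_arm", "data": {
  "motion": [
    [0,0,0,0,0,-3,0],
    [0,0,0,0,0,-20,0],
    [0,0,0,10,0,-50,0],
    [0,0,0,50,0,-50,0],
    [0,0,0,50,0,0,0],
    [0,0,0,0,0,0,0]
  ]
}}

```text
t: 26.9
eef_pos: [429.5, 167.1, 226.7]
tcp_rot: [3.142, -0.001, -2.969]
ft_force: [0.1, -0.1, -0.7]
opening: 0.004
grip_force: 0.0
```

```bash
python3 -c "
from h import *
go()
c=env.read_camera('scene')
a=c['color'][110:395,150:530]
cv2.imwrite('pics/s4.png',cv2.resize(a,(800,600),interpolation=cv2.INTER_CUBIC)[:,:,::-1])
"
```

```text
t 26.9 pos [429.5 167.1 226.7] file [-213.    27.3  226.7] rpy [ 1.8000e+02 -5.0000e-02 -1.7014e+02] F [ 0.1 -0.1 -0.7] grip 0.0 open 0.4
```

View pics/s4.png

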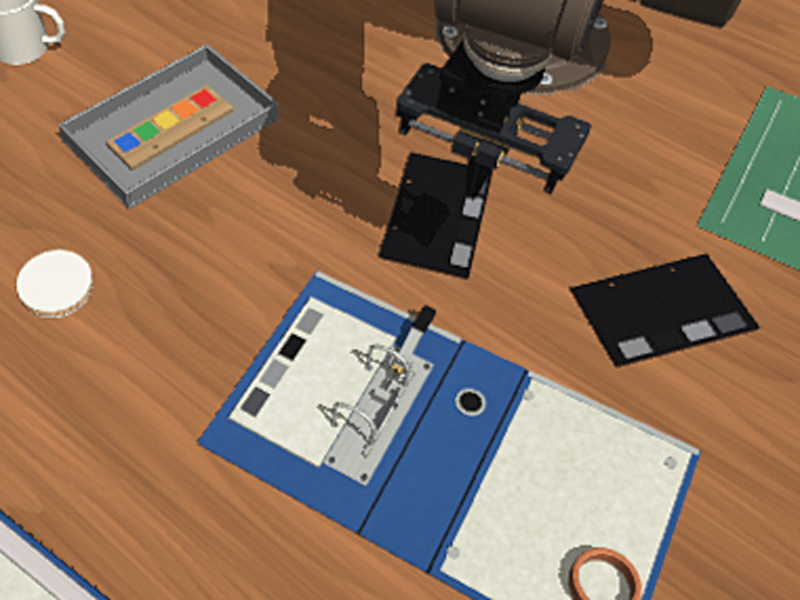

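The lever is down (425,318) and the rings are closed on the pins (350,380). The white board is in place, and the sample board is in the tray (170,125).

```bash
python3 -c "
from cell import env
print(env.job_done())"
```

```text
the job is handed in; nothing more can be done
None
```

The job is done and handed in at about 27 s: the sample board lies flat, colours up, in the grey tray, the lever is fully down with the rings closed, and the white board is still on its pins; closing took two tries, because the lever slipped and sprang back up the first time.

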